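Make up two casting kits from the mould-making stock

ROBOT

A 6-joint arm with a two-finger parallel gripper is mounted at the origin on the work surface. World frame = base frame: x ahead of the robot, y to its left, z up, the work surface at z = 0. Lengths are in m, angles in rad, forces in N, time in s.
With the tool pointing down it reaches from about 0.35 to 0.775 m from the base axis. Payload 5.5 kg.
Tool frame: the origin (TCP) lies midway between the tips of the shut fingers; the grasp point (between the pads) lies 19 mm behind it (env.hold_point_z is the distance from the TCP to the grasp point, in m); z points along the fingers, y is the line along which they close (so a half turn about z gives the same grasp; the last joint's range is limited). The gripper opens to 85 mm and grips with 20 to 120 N. Pads are 22 mm wide; open, the fingers measure 114 mm over their backs; the gripper's body (76 mm by 85 mm) begins 54 mm behind the grasp point. The pads swing forward as they close: fully open they stand 13 mm farther back than shut.
Start: joints at [1.069, 0.313, 0.046, 1.304, 0, 1.431], TCP at [0.204, 0.538, 0.231] pointing down, gripper open.
Joint ranges: [-2.76, 2.76], [-0.86, 1.69], [-1.03, 1.26], [-2.2, 2.34], [-1.47, 1.5], [-3.14, 3.14]. Speed limits (rad/s): [2.57, 2.57, 3.14, 3.14, 3.14, 3.14].

INTERFACE

Orientations are given as a unit quaternion [w, x, y, z].
In Python, from workcell import env, read_camera gives the robot as it stands. The module is installed in compiled form; this text tells all that it offers.
- The arm moves only by the tool carry_out, never from a script. Its argument "moves" is a list of rows, each an object of numbers: "tx", "ty", "tz": the shift along the world's x, y, z in cm; "wx", "wy", "wz": the turn, a rotation vector about the world's x, y, z in rad; "claw": the closure, from -1 (fully open) to 1 (shut). A call has 1 to 8 rows; each row shifts and turns the commanded pose from where the row before left it; what a row does not reach is not made up. A row lasts 1/8 s, in which the tool goes at most 62.5 mm and 10.7 degrees, less where a joint would pass 70% of its speed; a pose out of reach is approached as far as the arm can. A call is refused whole if a number of a shift passes 6.25 or a number of a turn 0.188, either way. A call with a gripper value outside its range is refused whole. The fingers move at their own pace and stop on an object; "newtons" is the grip in N (left out, the last holds). Time passes only in rows, so rows that do not move let the fingers close. It gives the time, the measured TCP pose, the force, the opening and the grip force at its end, in the units of the state.
- env.get_state(): the state, without advancing time (a new reading comes with each control period).
- read_camera(name): name is "scene" or "side" or "wrist"; returns a dict with "image" (420x560x3 uint8, blue, green, red), "z_map" (420x560 float32, m along the optical axis (not along the pixel's ray), 0 where there is no reading), "fx", "fy", "cx", "cy" (pixels), "camera_from_world" (4x4, takes a point from world to camera coordinates); the wrist camera has in their place "hand_eye" (4x4, takes a point from camera to tool coordinates, whose origin is the TCP and whose axes are the flange's). Camera axes: x right, y down, z forward; pixel columns grow to the right and rows downward; lengths in m; the calibration is good to about 2 mm. A picture is of the moment at which its call begins: read the wrist's pose just before it.
- env.hand_in(): hands the job in; it is judged then, once.
The state is a dict: "clock": time; "joint_pos": joint angles; "qvel": joint speeds; "tau": joint torques, N m; "tcp_pos": TCP position; "orientation": TCP orientation; "wrist_force": force on the tool from outside, world axes, zero at the start; "ft_torque": the same for the moment, N m; "finger_gap": finger opening in m; "grip_force": force on a finger pad.
Only numpy, scipy, OpenCV 4.12 (cv2) and the standard library are available. Lean on these libraries where they do the work, as an engineer would, in place of code of your own. Each camera call takes 0.05 s, during which the arm holds its last target. There are 200 camera calls.

TASK

Make up the two casting kits on the white trays, every piece in a bay of its own, lying flat on the bay's floor the same way up as it stands on the table now. The tray with three bays gets the tallest pipe collar in its small bay, the roll of tape in the wide bay next to it and the sanding block lengthwise in the long bay; the tray with two bays gets the shortest pipe collar in its small bay and the lidded jar in its wide bay. Leave the middle-height collar, the mixing cup and the plywood offcut where they are.

Things in the scene. Friction and masses are not known exactly. Their poses are not given: they have to be found in the camera images.
- collar_tall: Tall pipe collar: a black plastic pipe offcut standing on end, an open tube of outer diameter 50 mm, wall 4 mm, 80 mm high (the tallest of the three); origin at the centre of its lower end, z up its axis
- collar_mid: Middle pipe collar, to be left alone: a black plastic pipe offcut standing on end, an open tube of outer diameter 50 mm, wall 4 mm, 56 mm high (the middle one of the three); origin at the centre of its lower end, z up its axis
- collar_short: Short pipe collar: a black plastic pipe offcut standing on end, an open tube of outer diameter 50 mm, wall 4 mm, 32 mm high (the shortest of the three); origin at the centre of its lower end, z up its axis
- tape: Roll of grey tape lying flat: a thick ring of outer diameter 64 mm, hole 40 mm, 26 mm high; origin at the centre of its underside, z up its axis
- jar: Lidded jar: a squat white round jar with a steel screw lid, 64 mm in diameter, 50 mm high (body 62 mm wide up to 34 mm, lid 64 mm wide above); origin at the centre of its underside, z up
- sander: Hand sanding block: dark steel and cork base 100 x 40 mm, 18 mm high, with a wooden grip 70 mm long and 24 mm wide along the middle of it, from 18 to 40 mm height; origin at the centre of its underside, x along its length, z up
- cup: Mixing cup, to be left alone: open white plastic cup, 68 mm across the rim, 55 mm high; origin at the centre of its underside
- offcut: Plywood offcut, to be left alone: a flat block 55 x 30 x 16 mm; origin at the centre of its underside, x along its length
- tray_three: White kit tray with three bays, 166 mm (x) by 156 mm (y). Fixed. Walls and dividers 4 mm thick, 12 mm high overall; floor 3 mm thick. Origin under its centre at table height, z up. Small bay: 66 mm (x) by 80 mm (y), centred at x -46, y -34 mm. Wide bay beside it: 88 by 80 mm, centred at x +35, y -34 mm. Long bay: 158 by 64 mm along x, centred at x 0, y +42 mm.
- tray_two: White kit tray with two bays, 166 mm (x) by 88 mm (y). Fixed. Walls and dividers 4 mm thick, 12 mm high overall; floor 3 mm thick. Origin under its centre at table height, z up. Small bay: 66 mm (x) by 80 mm (y), centred at x -46, y 0. Wide bay: 88 by 80 mm, centred at x +35, y 0 mm.

How it is judged:
By the outcome, as a careful person would: the job done as asked, in the order asked, and still so for the second after the job is handed in, with the robot touching nothing.
It also fails if it takes over 120 s, if anything falls off the work surface, if the arm or the gripper's body presses on something with over 40 N, if the wrist force passes 120 N, or if a joint passes its speed limit or range.

## Working session

There is one attempt and no reset: what is moved stays moved. The work goes in short steps, Python scripts to look and compute and a tool call to move; the robot and the scene stay as the last step left them, time stands still between calls to the robot, and variables do not carry over. Pictures are saved under pics/ and viewed, at most 14 in all, crops included, and the job is handed in when it is done.

Besides the shell and the picture viewer there is one more tool, called in YAML: its name, and indented under it one key for each argument. carry_out: Moves the arm, as the interface text tells. Its arguments: {"type":"object","properties":{"moves":{"type":"array","items":{"type":"object","properties":{"tx":{"type":"number"},"ty":{"type":"number"},"tz":{"type":"number"},"wx":{"type":"number"},"wy":{"type":"number"},"wz":{"type":"number"},"claw":{"type":"number"}}}},"newtons":{"type":"number"}},"required":["moves"]}

```bash
mkdir -p pics; cat > h.py <<'E'
from workcell import env, read_camera
import numpy as np, cv2
def snap(n,f):
    r=read_camera(n); cv2.imwrite('pics/'+f,r['image']); np.savez('pics/'+f[:-4],**r); return r
def cloud(r,T=None):
    z=r['z_map']; v,u=np.indices(z.shape)
    P=np.stack([(u-r['cx'])/r['fx']*z,(v-r['cy'])/r['fy']*z,z,np.ones_like(z)],-1)
    if T is None: T=np.linalg.inv(r['camera_from_world'])
    W=(P@T.T)[...,:3]; W[z==0]=np.nan
    return W
E
python3 - <<'E'
from h import *
print(env.get_state()['clock'],env.hold_point_z)
for n in('scene','side'):
    r=snap(n,n+'0.png'); print(n,np.linalg.inv(r['camera_from_world'])[:3].round(3).tolist(),r['fx'])
E
```

```text
0.0 0.0187
scene [[0.025, 0.823, -0.568, 1.19], [1.0, -0.016, 0.02, -0.041], [0.007, -0.568, -0.823, 0.919]] 511.0450474884286
side [[0.993, -0.064, 0.1, 0.457], [-0.117, -0.646, 0.754, -0.844], [0.016, -0.761, -0.649, 0.748]] 480.2782553840925
```

View pics/scene0.png

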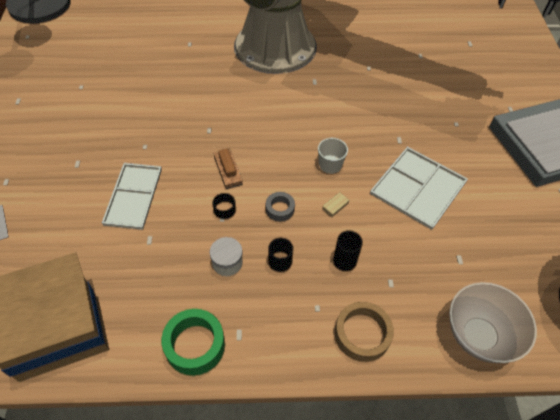

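View pics/side0.png

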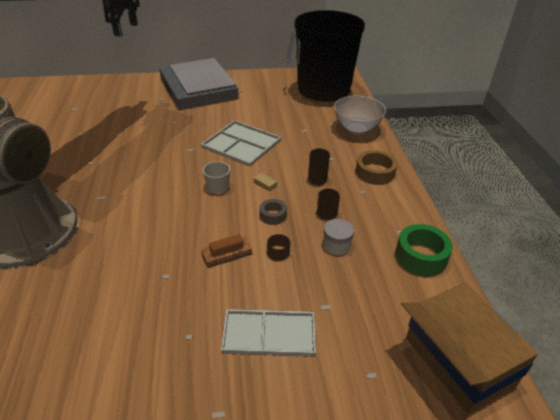

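Scene view: three-bay tray (419,186), two-bay tray (132,195), sander (228,168), tape (280,206), short collar (224,206), jar (227,256), mid (281,254), tall (347,250), cup (332,155), offcut (336,204). The side view shows the same layout, with tray_two at (268,332) and tray_three at (241,142).

```bash
cat > m.py <<'E'
from h import *
S={'scene':dict(tall=(347,250,24),mid=(281,254,22),short=(224,206,17),tape=(280,206,19),jar=(227,256,24),sander=(228,168,22),cup=(332,155,20),offcut=(336,204,15)),
'side':dict(tall=(319,167,20),mid=(328,204,16),short=(278,247,17),tape=(273,211,17),jar=(338,237,19),sander=(227,249,28),cup=(217,178,18),offcut=(265,182,13))}
H=dict(tall=.08,mid=.056,short=.032,tape=.026,jar=.05,sander=.04,cup=.055,offcut=.016)
T={'scene':dict(t3=(419,186,50),t2=(132,195,36)),'side':dict(t3=(241,142,42),t2=(268,332,52))}
for n in S:
    r=np.load(f'pics/{n}0.npz'); W=cloud(r)
    print(n,'table z',np.nanmedian(W[100:300,100:450,2]).round(4))
    for k,(u,v,d) in S[n].items():
        p=W[v-d:v+d,u-d:u+d].reshape(-1,3); p=p[~np.isnan(p[:,0])]
        q=p[np.abs(p[:,2]-H[k])<.005]
        if len(q)<8: print(k,'few',len(q),p[:,2].max()); continue
        c,s,a=cv2.minAreaRect((q[:,:2]*1000).astype(np.float32))
        cc,R=cv2.minEnclosingCircle((q[:,:2]*1000).astype(np.float32))
        print(k,len(q),np.round(c,1),np.round(s,1),round(a,1),'circ',np.round(cc,1),round(R,1),'zmax',p[:,2].max().round(3))
    for k,(u,v,d) in T[n].items():
        im=r['image'][v-d:v+d,u-d:u+d]; hsv=cv2.cvtColor(im,cv2.COLOR_BGR2HSV)
        m=((hsv[...,1]<60)&(hsv[...,2]>110)).astype(np.uint8)
        N,l,st,_=cv2.connectedComponentsWithStats(cv2.morphologyEx(m,cv2.MORPH_CLOSE,np.ones((5,5)))); j=1+st[1:,4].argmax()
        # rays of silhouette onto z=0.012
        vv,uu=np.nonzero(l==j); Ti=np.linalg.inv(r['camera_from_world'])
        D=np.stack([(uu+u-d-r['cx'])/r['fx'],(vv+v-d-r['cy'])/r['fy'],np.ones(len(uu))],-1)@Ti[:3,:3].T
        P=Ti[:3,3]+D*((.012-Ti[2,3])/D[:,2])[:,None]
        c,s,a=cv2.minAreaRect((P[:,:2]*1000).astype(np.float32)); print(k,np.round(c,1),np.round(s,1),round(a,1),st[j])
        big=cv2.resize(im,None,fx=4,fy=4,interpolation=cv2.INTER_CUBIC); cv2.imwrite(f'pics/{n}_{k}.png',big)
E
python3 m.py; python3 -c "
import cv2,numpy as np
a=[cv2.resize(cv2.imread(f'pics/{n}_{k}.png'),(380,290)) for n in('scene','side') for k in('t3','t2')]
cv2.imwrite('pics/trays.png',np.vstack([np.hstack(a[:2]),np.hstack(a[2:])]))"
```

```text
scene table z 0.0003
tall 176 [688.4 123.3] [48.3 50.1] 85.7 circ [688.5 123.9] 26.3 zmax 0.084
mid 180 [688.1  -8.3] [49. 49.] 89.5 circ [687.6  -8.6] 25.5 zmax 0.058
short 149 [ 557.7 -125.7] [48.7 49.2] 43.3 circ [ 557.2 -123.7] 26.4 zmax 0.036
tape 386 [559.7  -4.6] [62.5 62.7] 14.8 circ [559.3  -4.7] 32.9 zmax 0.031
jar 746 [ 688.3 -115.8] [65.3 60.9] 2.0 circ [ 688.  -116.5] 33.0 zmax 0.055
sander 259 [ 447.9 -120.9] [71.7 24. ] 18.5 circ [ 448.5 -122.6] 36.3 zmax 0.044
cup 162 [433.4 117.1] [65.6 67. ] 48.0 circ [433.  117.4] 35.3 zmax 0.057
offcut 299 [554.1 116.7] [31.2 55.7] 41.1 circ [554.2 117.5] 30.4 zmax 0.02
t3 [505.2 308.1] [158.4 174.3] 49.9 [   0   11  100   81 4197]
t2 [ 519.9 -327.7] [ 90.  174.9] 82.1 [   6    4   59   68 2566]
side table z -0.0003
tall 95 [685.5 119.6] [48.  49.8] 29.6 circ [688.  121.3] 28.2 zmax 0.081
mid 119 [684.2 -11.5] [49.9 49. ] 42.9 circ [683.5 -11. ] 26.9 zmax 0.058
short 148 [ 554.7 -126.8] [52.5 46.7] 83.4 circ [ 555.6 -127.3] 26.7 zmax 0.034
tape 285 [557.   -8.4] [62.9 62.9] 48.0 circ [556.5  -8.6] 33.5 zmax 0.03
jar 509 [ 685.  -118.6] [62.2 62. ] 74.7 circ [ 685.7 -117.2] 33.4 zmax 0.053
sander 295 [ 444.7 -123.3] [69.4 27. ] 17.5 circ [ 444.5 -123.7] 35.3 zmax 0.043
cup 121 [431.7 114.6] [67.9 67.5] 48.8 circ [433.4 116.6] 37.3 zmax 0.058
offcut 175 [550.5 113.1] [32.9 58.1] 40.4 circ [550.3 113. ] 31.5 zmax 0.019
t3 [502.6 303.7] [156.1 166. ] 50.5 [   3   21   78   42 1740]
t2 [ 514.  -331.1] [ 88.9 164.9] 81.8 [   5   29   95   45 3776]
```

View pics/trays.png

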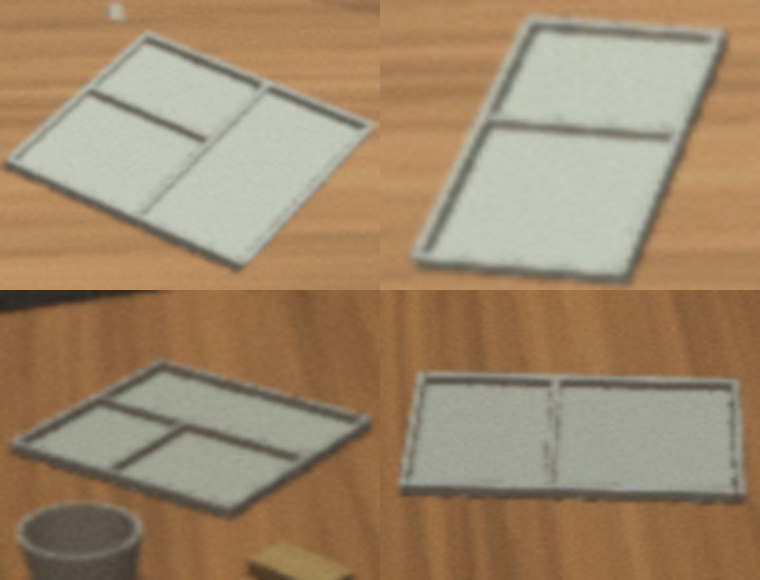

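```bash
cat > s.py <<'E'
from h import *
from scipy.spatial.transform import Rotation as R
s=env.get_state(); q=s['orientation']; M=R.from_quat([q[1],q[2],q[3],q[0]]).as_matrix()
print('t',s['clock'],'tcp',np.round(s['tcp_pos'],4),'yaw y-axis',np.degrees(np.arctan2(M[1,1],M[0,1])).round(1),'z',M[:,2].round(3),'gap',s['finger_gap'],'q',np.round(s['joint_pos'],2))
def loc(c,th,x,y):
    t=np.radians(th); return np.round([c[0]+x*np.cos(t)-y*np.sin(t),c[1]+x*np.sin(t)+y*np.cos(t)],1)
c3=(503,305.5);c2=(515.5,-329.5)
print('t3 small',loc(c3,-39.8,-46,-35),'wide',loc(c3,-39.8,36,-36),'long',loc(c3,-39.8,0,43))
print('t2 small',loc(c2,-8,-46,0),'wide',loc(c2,-8,35,0))
E
python3 s.py
```

```text
t 0.1 tcp [0.2033 0.5374 0.2305] yaw y-axis 69.3 z [-0.001 -0.001 -1.   ] gap 0.08519062245391576 q [1.07 0.31 0.05 1.3  0.   1.43]
t3 small [445.3 308.1] wide [507.6 254.8] long [530.5 338.5]
t2 small [ 469.9 -323.1] wide [ 550.2 -334.4]
```

carry_out:
  moves:
    - {"tx":2,"ty":-1.8,"wz":-0.17,"claw":-1}
    - {"tx":4,"ty":-3.5,"wz":-0.17}
    - {"tx":4,"ty":-3.5}
    - {"tx":4,"ty":-3.5}
    - {"tx":4,"ty":-3.5}
    - {"tx":4,"ty":-3.5}
    - {"tx":4,"ty":-3.5}
    - {"tx":4,"ty":-3.5}
  newtons: 40

```text
invalid input at $.moves[0]: expected keys tx, ty, tz, wx, wy, wz, claw
```

carry_out:
  moves:
    - {"tx":4,"ty":-3.5}
    - {"tx":4,"ty":-3.5}
    - {"tx":4,"ty":-3.5}
    - {"tx":4,"ty":-3.5}
    - {"tx":2.4,"ty":-1.3}
    - {}

```text
invalid input at $.moves[0]: expected keys tx, ty, tz, wx, wy, wz, claw
```

carry_out:
  moves:
    - {"tx":2,"ty":-1.8,"tz":0,"wx":0,"wy":0,"wz":-0.17,"claw":-1}
    - {"tx":4,"ty":-3.5,"tz":0,"wx":0,"wy":0,"wz":-0.17,"claw":-1}
    - {"tx":4,"ty":-3.5,"tz":0,"wx":0,"wy":0,"wz":0,"claw":-1}
    - {"tx":4,"ty":-3.5,"tz":0,"wx":0,"wy":0,"wz":0,"claw":-1}
    - {"tx":4,"ty":-3.5,"tz":0,"wx":0,"wy":0,"wz":0,"claw":-1}
    - {"tx":4,"ty":-3.5,"tz":0,"wx":0,"wy":0,"wz":0,"claw":-1}
    - {"tx":4,"ty":-3.5,"tz":0,"wx":0,"wy":0,"wz":0,"claw":-1}
    - {"tx":4,"ty":-3.5,"tz":0,"wx":0,"wy":0,"wz":0,"claw":-1}
  newtons: 40

```text
clock: 1.1
tcp_pos: [0.5045, 0.2734, 0.2309]
orientation: [-0.0, 0.344, 0.939, -0.0]
wrist_force: [-0.3, -0.0, 0.3]
finger_gap: 0.0852
grip_force: 0.0
```

carry_out:
  moves:
    - {"tx":4,"ty":-3.5,"tz":0,"wx":0,"wy":0,"wz":0,"claw":-1}
    - {"tx":4,"ty":-3.5,"tz":0,"wx":0,"wy":0,"wz":0,"claw":-1}
    - {"tx":4,"ty":-3.5,"tz":0,"wx":0,"wy":0,"wz":0,"claw":-1}
    - {"tx":4,"ty":-3.5,"tz":0,"wx":0,"wy":0,"wz":0,"claw":-1}
    - {"tx":2.4,"ty":-1.3,"tz":0,"wx":0,"wy":0,"wz":0,"claw":-1}
    - {"tx":0,"ty":0,"tz":0,"wx":0,"wy":0,"wz":0,"claw":-1}

```text
clock: 1.85
tcp_pos: [0.6886, 0.12, 0.2294]
orientation: [-0.001, 0.345, 0.939, -0.0]
wrist_force: [-0.4, -0.3, -0.7]
finger_gap: 0.0853
grip_force: 0.0
```

```bash
python3 s.py; cat > w.py <<'E'
import sys
from h import *
from scipy.spatial.transform import Rotation as R
# wrist: cloud in world
def wrist(f):
    s=env.get_state(); r=snap('wrist',f); q=s['orientation']
    T=np.eye(4); T[:3,:3]=R.from_quat([q[1],q[2],q[3],q[0]]).as_matrix(); T[:3,3]=s['tcp_pos']
    return r,cloud(r,T@r['hand_eye'])
def top(W,h,c,rad=.06):
    m=(np.abs(W[...,2]-h)<.005)&(np.hypot(W[...,0]-c[0],W[...,1]-c[1])<rad)
    q=(W[m][:,:2]*1000).astype(np.float32)
    return len(q),cv2.minAreaRect(q),cv2.minEnclosingCircle(q)
E
python3 - <<'E'
from w import *
r,W=wrist('w1.png'); print(r['hand_eye'].round(3).tolist()); print(top(W,.08,(.687,.121)))
E
```

```text
t 1.85 tcp [0.6886 0.12   0.2294] yaw y-axis 49.6 z [-0.002 -0.    -1.   ] gap 0.08530215600787151 q [ 0.06  0.57  0.44  1.44 -0.    0.76]
t3 small [445.3 308.1] wide [507.6 254.8] long [530.5 338.5]
t2 small [ 469.9 -323.1] wide [ 550.2 -334.4]
[[-0.0, -0.966, -0.259, 0.065], [1.0, -0.001, 0.0, 0.0], [-0.0, -0.259, 0.966, -0.143], [0.0, 0.0, 0.0, 1.0]]
(649, ((688.0348510742188, 124.30146026611328), (48.784934997558594, 48.94933319091797), 64.88711547851562), ((688.2647705078125, 124.11637115478516), 25.068477630615234))
```

View pics/w1.png

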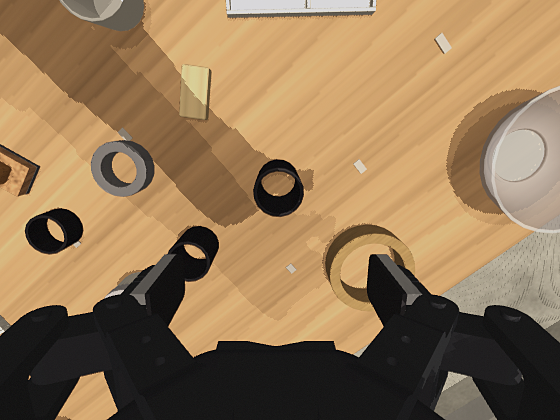

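The wrist view shows the tall collar centred at (279,187), between the fingers, with other items clear. The wrist and scene cameras agree on its position, so I'll use that frame.

carry_out:
  moves:
    - {"tx":0,"ty":0.4,"tz":-3,"wx":0,"wy":0,"wz":0,"claw":-1}
    - {"tx":0,"ty":0,"tz":-5,"wx":0,"wy":0,"wz":0,"claw":-1}
    - {"tx":0,"ty":0,"tz":-5,"wx":0,"wy":0,"wz":0,"claw":-1}
    - {"tx":0,"ty":0,"tz":-4,"wx":0,"wy":0,"wz":0,"claw":-1}
    - {"tx":0,"ty":0,"tz":-2,"wx":0,"wy":0,"wz":0,"claw":-1}
    - {"tx":0,"ty":0,"tz":0,"wx":0,"wy":0,"wz":0,"claw":1}
    - {"tx":0,"ty":0,"tz":0,"wx":0,"wy":0,"wz":0,"claw":1}
    - {"tx":0,"ty":0,"tz":0,"wx":0,"wy":0,"wz":0,"claw":1}
  newtons: 40

```text
clock: 2.9
tcp_pos: [0.6885, 0.1262, 0.0433]
orientation: [0.001, 0.344, 0.939, 0.001]
wrist_force: [0.6, -0.5, -0.1]
finger_gap: 0.0495
grip_force: 41.4
```

carry_out:
  moves:
    - {"tx":0,"ty":0,"tz":0,"wx":0,"wy":0,"wz":0,"claw":1}
    - {"tx":0,"ty":0,"tz":0,"wx":0,"wy":0,"wz":0,"claw":1}
    - {"tx":0,"ty":0,"tz":0,"wx":0,"wy":0,"wz":0,"claw":1}

```text
clock: 3.28
tcp_pos: [0.6886, 0.126, 0.0431]
orientation: [0.001, 0.344, 0.939, 0.001]
wrist_force: [-0.6, 0.2, 6.8]
finger_gap: 0.0499
grip_force: 41.9
```

carry_out:
  moves:
    - {"tx":0,"ty":0,"tz":3,"wx":0,"wy":0,"wz":0,"claw":1}
    - {"tx":-2,"ty":1.5,"tz":5,"wx":0,"wy":0,"wz":0,"claw":1}
    - {"tx":-4,"ty":3,"tz":0,"wx":0,"wy":0,"wz":0,"claw":1}
    - {"tx":-4,"ty":3,"tz":0,"wx":0,"wy":0,"wz":0,"claw":1}
    - {"tx":-4,"ty":3,"tz":0,"wx":0,"wy":0,"wz":0,"claw":1}
    - {"tx":-4,"ty":3,"tz":0,"wx":0,"wy":0,"wz":0,"claw":1}
    - {"tx":-4,"ty":3,"tz":0,"wx":0,"wy":0,"wz":0,"claw":1}
    - {"tx":-2.1,"ty":1.8,"tz":0,"wx":0,"wy":0,"wz":0,"claw":1}

```text
clock: 4.28
tcp_pos: [0.4442, 0.3097, 0.1214]
orientation: [-0.0, 0.343, 0.939, -0.0]
wrist_force: [0.9, -0.0, -0.2]
finger_gap: 0.0498
grip_force: 41.7
```

carry_out:
  moves:
    - {"tx":0,"ty":0,"tz":0,"wx":0,"wy":0,"wz":0,"claw":1}
    - {"tx":0,"ty":0,"tz":0,"wx":0,"wy":0,"wz":0,"claw":1}

```text
clock: 4.53
tcp_pos: [0.4473, 0.3086, 0.1215]
orientation: [0.0, 0.344, 0.939, 0.0]
wrist_force: [0.3, -0.3, 0.0]
finger_gap: 0.0499
grip_force: 41.7
```

```bash
python3 s.py; python3 - <<'E'
from w import *
wrist('w2.png'); snap('scene','s2.png')
E
```

```text
t 4.525 tcp [0.4473 0.3086 0.1215] yaw y-axis 49.8 z [ 0.001 -0.    -1.   ] gap 0.04987073666753097 q [ 0.46  0.31 -0.24  1.02 -0.    1.16]
t3 small [445.3 308.1] wide [507.6 254.8] long [530.5 338.5]
t2 small [ 469.9 -323.1] wide [ 550.2 -334.4]
```

View pics/w2.png

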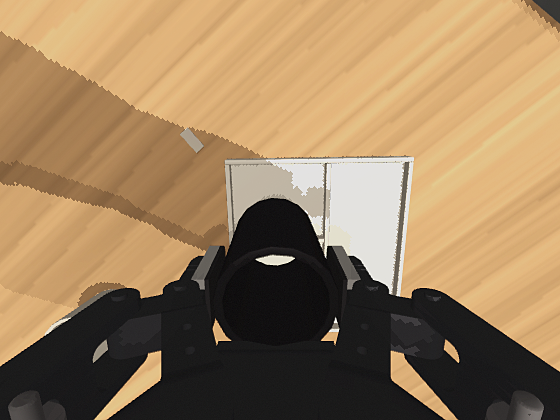

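The wrist view shows tray_three's near (−x) edge, with corners at (226,159) and (413,157) and the divider at (327,160). I'll use these to check the tray position.

```bash
python3 - <<'E'
from h import *
from scipy.spatial.transform import Rotation as R
s=env.get_state(); r=np.load('pics/w2.npz'); q=s['orientation']
T=np.eye(4); T[:3,:3]=R.from_quat([q[1],q[2],q[3],q[0]]).as_matrix(); T[:3,3]=s['tcp_pos']; T=T@r['hand_eye']
P=[]
for u,v in((225.5,159),(413,157),(327.5,158),(401,270)):
    d=T[:3,:3]@[(u-r['cx'])/r['fx'],(v-r['cy'])/r['fy'],1]; P.append((T[:3,3]+d*(.012-T[2,3])/d[2])[:2]*1000)
P=np.array(P); e=P[1]-P[0]; a=np.degrees(np.arctan2(e[1],e[0])); print(P.round(1),np.hypot(*e),a)
t=np.radians(a-90); x=np.array([np.cos(t),np.sin(t)]); print('centre',(P[:2].mean(0)+83*x).round(1))
E
```

```text
[[391.3 303. ]
 [489.3 421. ]
 [444.7 367.2]
 [567.1 356.3]] 153.4360212121754 50.282157089596176
centre [504.2 309. ]
```

carry_out:
  moves:
    - {"tx":0,"ty":0.1,"tz":-2.5,"wx":0,"wy":0,"wz":0,"claw":1}
    - {"tx":0,"ty":0,"tz":-2.5,"wx":0,"wy":0,"wz":0,"claw":1}
    - {"tx":0,"ty":0,"tz":-1.5,"wx":0,"wy":0,"wz":0,"claw":1}
    - {"tx":0,"ty":0,"tz":-0.9,"wx":0,"wy":0,"wz":0,"claw":1}
    - {"tx":0,"ty":0,"tz":0,"wx":0,"wy":0,"wz":0,"claw":1}
    - {"tx":0,"ty":0,"tz":0,"wx":0,"wy":0,"wz":0,"claw":1}

```text
clock: 5.38
tcp_pos: [0.4471, 0.3099, 0.0479]
orientation: [0.0, 0.344, 0.939, 0.0]
wrist_force: [0.1, -0.4, -0.3]
finger_gap: 0.0498
grip_force: 41.7
```

carry_out:
  moves:
    - {"tx":0,"ty":0,"tz":-0.2,"wx":0,"wy":0,"wz":0,"claw":1}
    - {"tx":0,"ty":0,"tz":0,"wx":0,"wy":0,"wz":0,"claw":1}

```text
clock: 5.62
tcp_pos: [0.4471, 0.3101, 0.0461]
orientation: [0.001, 0.344, 0.939, 0.001]
wrist_force: [-0.6, -0.3, 3.3]
finger_gap: 0.0499
grip_force: 41.9
```

carry_out:
  moves:
    - {"tx":0,"ty":0,"tz":0,"wx":0,"wy":0,"wz":0,"claw":-0.6}
    - {"tx":0,"ty":0,"tz":0,"wx":0,"wy":0,"wz":0,"claw":-0.6}
    - {"tx":0,"ty":0,"tz":0,"wx":0,"wy":0,"wz":0,"claw":-0.6}
    - {"tx":0,"ty":0,"tz":3,"wx":0,"wy":0,"wz":0,"claw":-0.6}
    - {"tx":0,"ty":0,"tz":6,"wx":0,"wy":0,"wz":0,"claw":-0.6}
    - {"tx":0,"ty":0,"tz":4,"wx":0,"wy":0,"wz":0,"claw":-1}

```text
clock: 6.38
tcp_pos: [0.447, 0.3101, 0.1777]
orientation: [0.001, 0.344, 0.939, 0.001]
wrist_force: [0.8, 1.3, -0.3]
finger_gap: 0.0841
grip_force: 0.0
```

carry_out:
  moves:
    - {"tx":1,"ty":-2.5,"tz":0,"wx":0,"wy":0,"wz":0,"claw":-1}
    - {"tx":1.8,"ty":-5.2,"tz":0,"wx":0,"wy":0,"wz":0,"claw":-1}
    - {"tx":1.8,"ty":-5.2,"tz":0,"wx":0,"wy":0,"wz":0,"claw":-1}
    - {"tx":1.8,"ty":-5.2,"tz":0,"wx":0,"wy":0,"wz":0,"claw":-1}
    - {"tx":1.8,"ty":-5.2,"tz":0,"wx":0,"wy":0,"wz":0,"claw":-1}
    - {"tx":1.8,"ty":-5.2,"tz":0,"wx":0,"wy":0,"wz":0,"claw":-1}
    - {"tx":1.2,"ty":-3,"tz":0,"wx":0,"wy":0,"wz":0,"claw":-1}
    - {"tx":0,"ty":0,"tz":0,"wx":0,"wy":0,"wz":0,"claw":-1}

```text
clock: 7.38
tcp_pos: [0.5593, -0.0075, 0.1749]
orientation: [0.0, 0.346, 0.938, -0.0]
wrist_force: [-0.1, 0.4, -1.0]
finger_gap: 0.0854
grip_force: 0.0
```

carry_out:
  moves:
    - {"tx":0,"ty":0,"tz":0,"wx":0,"wy":0,"wz":0,"claw":-1}

```text
clock: 7.5
tcp_pos: [0.5581, -0.0049, 0.175]
orientation: [-0.001, 0.344, 0.939, 0.0]
wrist_force: [-0.6, -0.1, -0.7]
finger_gap: 0.0853
grip_force: 0.0
```

```bash
python3 - <<'E'
from w import *
r,W=wrist('w3.png'); print(env.get_state()['tcp_pos']); print('tape',top(W,.026,(.559,-.005))); print('sander',top(W,.04,(.447,-.122)));print('short',top(W,.032,(.557,-.125)))
r=snap('scene','s3.png'); W=cloud(r); print('tall',top(W,.083,(.447,.31)))
E
```

```text
[ 0.55801079 -0.00442655  0.17514702]
tape (1990, ((558.52490234375, -4.052467346191406), (62.488101959228516, 62.67029571533203), 5.27711820602417), ((558.622314453125, -4.115335941314697), 31.80084228515625))
sander (1911, ((447.17742919921875, -119.17396545410156), (69.6584701538086, 23.912220001220703), 17.690107345581055), ((447.25177001953125, -118.9434585571289), 35.41180419921875))
short (418, ((559.787353515625, -117.19930267333984), (34.32404327392578, 49.40011978149414), 67.53504180908203), ((557.0010375976562, -124.14883422851562), 25.027149200439453))
tall (145, ((449.5210266113281, 307.0888366699219), (48.62800598144531, 50.328128814697266), 7.889313697814941), ((448.4418640136719, 307.95892333984375), 26.449403762817383))
```

carry_out:
  moves:
    - {"tx":0.05,"ty":0.05,"tz":-3,"wx":0,"wy":0,"wz":0,"claw":-1}
    - {"tx":0,"ty":0,"tz":-5,"wx":0,"wy":0,"wz":0,"claw":-1}
    - {"tx":0,"ty":0,"tz":-4.5,"wx":0,"wy":0,"wz":0,"claw":-1}
    - {"tx":0,"ty":0,"tz":-3,"wx":0,"wy":0,"wz":0,"claw":-1}
    - {"tx":0,"ty":0,"tz":-1.5,"wx":0,"wy":0,"wz":0,"claw":-1}
    - {"tx":0,"ty":0,"tz":0,"wx":0,"wy":0,"wz":0,"claw":-1}
    - {"tx":0,"ty":0,"tz":0,"wx":0,"wy":0,"wz":0,"claw":1}
    - {"tx":0,"ty":0,"tz":0,"wx":0,"wy":0,"wz":0,"claw":1}
  newtons: 40

```text
clock: 8.6
tcp_pos: [0.5606, -0.0048, 0.0072]
orientation: [0.002, 0.344, 0.939, 0.0]
wrist_force: [0.2, 0.0, 3.1]
finger_gap: 0.0613
grip_force: 44.5
```

carry_out:
  moves:
    - {"tx":0,"ty":0,"tz":0,"wx":0,"wy":0,"wz":0,"claw":1}
    - {"tx":0,"ty":0,"tz":0,"wx":0,"wy":0,"wz":0,"claw":1}

```text
clock: 8.85
tcp_pos: [0.5606, -0.0048, 0.0072]
orientation: [0.002, 0.344, 0.939, 0.001]
wrist_force: [0.2, 1.4, 7.4]
finger_gap: 0.0612
grip_force: 44.7
```

carry_out:
  moves:
    - {"tx":0,"ty":0,"tz":3,"wx":0,"wy":0,"wz":0,"claw":1}
    - {"tx":-0.5,"ty":2.5,"tz":4,"wx":0,"wy":0,"wz":0,"claw":1}
    - {"tx":-0.9,"ty":4.5,"tz":0,"wx":0,"wy":0,"wz":0,"claw":1}
    - {"tx":-0.9,"ty":4.5,"tz":0,"wx":0,"wy":0,"wz":0,"claw":1}
    - {"tx":-0.9,"ty":4.5,"tz":0,"wx":0,"wy":0,"wz":0,"claw":1}
    - {"tx":-0.9,"ty":4.5,"tz":0,"wx":0,"wy":0,"wz":0,"claw":1}
    - {"tx":-0.9,"ty":4,"tz":0,"wx":0,"wy":0,"wz":0,"claw":1}
    - {"tx":-0.1,"ty":1.7,"tz":0,"wx":0,"wy":0,"wz":0,"claw":1}

```text
clock: 9.85
tcp_pos: [0.5075, 0.2592, 0.0758]
orientation: [0.0, 0.343, 0.939, 0.0]
wrist_force: [0.7, -0.8, -0.8]
finger_gap: 0.0613
grip_force: 43.9
```

carry_out:
  moves:
    - {"tx":0,"ty":0,"tz":0,"wx":0,"wy":0,"wz":0,"claw":1}
    - {"tx":0,"ty":0,"tz":0,"wx":0,"wy":0,"wz":0,"claw":1}

```text
clock: 10.1
tcp_pos: [0.5084, 0.2563, 0.0754]
orientation: [0.0, 0.344, 0.939, -0.0]
wrist_force: [0.6, -0.8, -0.5]
finger_gap: 0.0616
grip_force: 43.9
```

```bash
python3 s.py; python3 - <<'E'
from w import *
wrist('w4.png')
E
```

```text
t 10.1 tcp [0.5084 0.2563 0.0754] yaw y-axis 49.7 z [ 0. -0. -1.] gap 0.061605907567146026 q [ 0.33  0.4  -0.23  0.94 -0.    1.03]
t3 small [445.3 308.1] wide [507.6 254.8] long [530.5 338.5]
t2 small [ 469.9 -323.1] wide [ 550.2 -334.4]
```

View pics/w4.png

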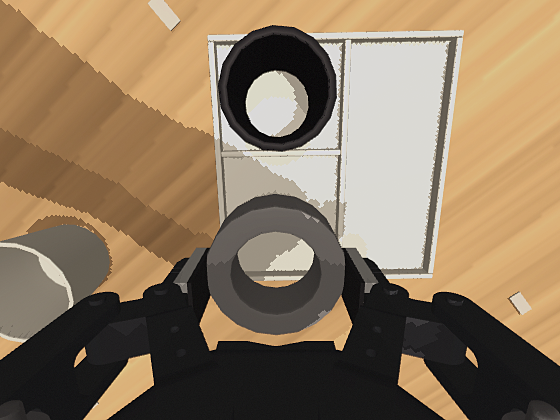

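The tall collar is standing in the small bay at (276,87). The tape, at (276,265), is held level over the wide bay.

carry_out:
  moves:
    - {"tx":0.05,"ty":0,"tz":-2,"wx":0,"wy":0,"wz":0,"claw":1}
    - {"tx":0,"ty":0,"tz":-2,"wx":0,"wy":0,"wz":0,"claw":1}
    - {"tx":0,"ty":0,"tz":-1.5,"wx":0,"wy":0,"wz":0,"claw":1}
    - {"tx":0,"ty":0,"tz":-0.8,"wx":0,"wy":0,"wz":0,"claw":1}
    - {"tx":0,"ty":0,"tz":-0.2,"wx":0,"wy":0,"wz":0,"claw":1}
    - {"tx":0,"ty":0,"tz":0,"wx":0,"wy":0,"wz":0,"claw":1}

```text
clock: 10.9
tcp_pos: [0.509, 0.2573, 0.0108]
orientation: [0.0, 0.344, 0.939, 0.0]
wrist_force: [0.5, 0.5, -0.8]
finger_gap: 0.0613
grip_force: 43.9
```

Less than 1 mm above the floor; release with a slow partial opening.

carry_out:
  moves:
    - {"tx":0,"ty":0,"tz":-0.05,"wx":0,"wy":0,"wz":0,"claw":1}
    - {"tx":0,"ty":0,"tz":0,"wx":0,"wy":0,"wz":0,"claw":-1}
    - {"tx":0,"ty":0,"tz":0,"wx":0,"wy":0,"wz":0,"claw":-1}
    - {"tx":0,"ty":0,"tz":0,"wx":0,"wy":0,"wz":0,"claw":-1}
    - {"tx":0,"ty":0,"tz":3,"wx":0,"wy":0,"wz":0,"claw":-1}
    - {"tx":0,"ty":0,"tz":6,"wx":0,"wy":0,"wz":0,"claw":-1}
    - {"tx":0,"ty":0,"tz":6,"wx":0,"wy":0,"wz":0,"claw":-1}

```text
clock: 11.78
tcp_pos: [0.5081, 0.2571, 0.1611]
orientation: [-0.0, 0.344, 0.939, -0.0]
wrist_force: [1.2, 0.5, 0.4]
finger_gap: 0.0855
grip_force: 0.0
```

carry_out:
  moves:
    - {"tx":-0.5,"ty":-2.7,"tz":0,"wx":0,"wy":0,"wz":0.1,"claw":-1}
    - {"tx":-0.9,"ty":-5.5,"tz":0,"wx":0,"wy":0,"wz":0.15,"claw":-1}
    - {"tx":-0.9,"ty":-5.5,"tz":0,"wx":0,"wy":0,"wz":0.16,"claw":-1}
    - {"tx":-0.9,"ty":-5.5,"tz":0,"wx":0,"wy":0,"wz":0.16,"claw":-1}
    - {"tx":-0.9,"ty":-5.5,"tz":0,"wx":0,"wy":0,"wz":0.16,"claw":-1}
    - {"tx":-0.9,"ty":-5.5,"tz":0,"wx":0,"wy":0,"wz":0.15,"claw":-1}
    - {"tx":-0.9,"ty":-5.5,"tz":0,"wx":0,"wy":0,"wz":0.134,"claw":-1}
    - {"tx":-0.2,"ty":-2,"tz":0,"wx":0,"wy":0,"wz":0,"claw":-1}

```text
clock: 12.78
tcp_pos: [0.4472, -0.1216, 0.1601]
orientation: [0.0, -0.153, 0.988, -0.0]
wrist_force: [0.3, 0.3, -0.4]
finger_gap: 0.0853
grip_force: 0.0
```

carry_out:
  moves:
    - {"tx":0,"ty":0,"tz":0,"wx":0,"wy":0,"wz":0,"claw":-1}
    - {"tx":0,"ty":0,"tz":0,"wx":0,"wy":0,"wz":0,"claw":-1}

```text
clock: 13.02
tcp_pos: [0.4476, -0.1184, 0.1598]
orientation: [-0.0, -0.154, 0.988, 0.0]
wrist_force: [-0.2, 0.4, -0.6]
finger_gap: 0.0855
grip_force: 0.0
```

```bash
python3 s.py; python3 - <<'E'
from w import *
r,W=wrist('w5.png'); print('sander',top(W,.04,(.447,-.122)));print('short',top(W,.032,(.557,-.125)))
r=snap('scene','s5.png'); W=cloud(r); print('tape',top(W,.029,(.508,.256),.045)); print('tall',top(W,.083,(.447,.31)))
E
```

```text
t 13.025 tcp [ 0.4476 -0.1184  0.1598] yaw y-axis 107.8 z [-0.     0.001 -1.   ] gap 0.085501952516491 q [-0.43  0.13 -0.36  1.07  0.   -0.74]
t3 small [445.3 308.1] wide [507.6 254.8] long [530.5 338.5]
t2 small [ 469.9 -323.1] wide [ 550.2 -334.4]
sander (2017, ((447.0227355957031, -119.98947143554688), (70.15235137939453, 23.95547866821289), 18.2623233795166), ((446.96478271484375, -120.41900634765625), 35.6338996887207))
short (703, ((556.6198120117188, -124.80563354492188), (48.80493927001953, 49.654937744140625), 66.73756408691406), ((556.845703125, -124.88249969482422), 25.217973709106445))
tape (363, ((508.8447570800781, 257.3309020996094), (63.170066833496094, 64.23291015625), 49.372840881347656), ((508.6802062988281, 258.6988220214844), 33.69371795654297))
tall (149, ((449.4012145996094, 308.0089416503906), (48.28843688964844, 50.00194549560547), 46.221778869628906), ((449.2117614746094, 307.76348876953125), 25.373571395874023))
```

carry_out:
  moves:
    - {"tx":0,"ty":-0.2,"tz":-3,"wx":0,"wy":0,"wz":0,"claw":-1}
    - {"tx":0,"ty":0,"tz":-5,"wx":0,"wy":0,"wz":0,"claw":-1}
    - {"tx":0,"ty":0,"tz":-3.5,"wx":0,"wy":0,"wz":0,"claw":-1}
    - {"tx":0,"ty":0,"tz":-2.3,"wx":0,"wy":0,"wz":0,"claw":-1}
    - {"tx":0,"ty":0,"tz":0,"wx":0,"wy":0,"wz":0,"claw":-1}
    - {"tx":0,"ty":0,"tz":0,"wx":0,"wy":0,"wz":0,"claw":1}
    - {"tx":0,"ty":0,"tz":0,"wx":0,"wy":0,"wz":0,"claw":1}
    - {"tx":0,"ty":0,"tz":0,"wx":0,"wy":0,"wz":0,"claw":1}
  newtons: 50

```text
clock: 14.12
tcp_pos: [0.4485, -0.1212, 0.0228]
orientation: [0.001, -0.154, 0.988, -0.001]
wrist_force: [-0.5, -0.5, 0.7]
finger_gap: 0.0323
grip_force: 0.0
```

carry_out:
  moves:
    - {"tx":0,"ty":0,"tz":0,"wx":0,"wy":0,"wz":0,"claw":1}
    - {"tx":0,"ty":0,"tz":0,"wx":0,"wy":0,"wz":0,"claw":1}
    - {"tx":0,"ty":0,"tz":0,"wx":0,"wy":0,"wz":0,"claw":1}

```text
clock: 14.5
tcp_pos: [0.4485, -0.1213, 0.0228]
orientation: [0.001, -0.154, 0.988, -0.0]
wrist_force: [0.1, -0.3, 5.3]
finger_gap: 0.0231
grip_force: 50.7
```

carry_out:
  moves:
    - {"tx":0,"ty":0,"tz":4,"wx":0,"wy":0,"wz":0,"claw":1}
    - {"tx":0.4,"ty":2,"tz":6,"wx":0,"wy":0,"wz":0,"claw":1}
    - {"tx":1,"ty":5.5,"tz":0,"wx":0,"wy":0,"wz":-0.1,"claw":1}
    - {"tx":1,"ty":5.5,"tz":0,"wx":0,"wy":0,"wz":-0.15,"claw":1}
    - {"tx":1,"ty":5.5,"tz":0,"wx":0,"wy":0,"wz":-0.15,"claw":1}
    - {"tx":1,"ty":5.5,"tz":0,"wx":0,"wy":0,"wz":-0.15,"claw":1}
    - {"tx":1,"ty":5.5,"tz":0,"wx":0,"wy":0,"wz":-0.15,"claw":1}
    - {"tx":1,"ty":5.5,"tz":0,"wx":0,"wy":0,"wz":-0.15,"claw":1}

```text
clock: 15.5
tcp_pos: [0.5117, 0.2305, 0.121]
orientation: [0.0, 0.269, 0.963, -0.0]
wrist_force: [1.6, 0.2, -1.5]
finger_gap: 0.0229
grip_force: 49.8
```

carry_out:
  moves:
    - {"tx":1,"ty":5.5,"tz":0,"wx":0,"wy":0,"wz":-0.155,"claw":1}
    - {"tx":0.9,"ty":4,"tz":0,"wx":0,"wy":0,"wz":0,"claw":1}
    - {"tx":0,"ty":1.7,"tz":0,"wx":0,"wy":0,"wz":0,"claw":1}
    - {"tx":0,"ty":0,"tz":0,"wx":0,"wy":0,"wz":0,"claw":1}
    - {"tx":0,"ty":0,"tz":0,"wx":0,"wy":0,"wz":0,"claw":1}

```text
clock: 16.12
tcp_pos: [0.5303, 0.3394, 0.1208]
orientation: [-0.0, 0.341, 0.94, -0.001]
wrist_force: [0.3, -1.3, -1.9]
finger_gap: 0.023
grip_force: 49.8
```

```bash
python3 s.py; python3 - <<'E'
from w import *
wrist('w6.png')
E
```

```text
t 16.125 tcp [0.5303 0.3394 0.1208] yaw y-axis 50.1 z [-0.001 -0.001 -1.   ] gap 0.022968173377133513 q [ 0.44  0.47  0.    1.11 -0.    1.14]
t3 small [445.3 308.1] wide [507.6 254.8] long [530.5 338.5]
t2 small [ 469.9 -323.1] wide [ 550.2 -334.4]
```

View pics/w6.png

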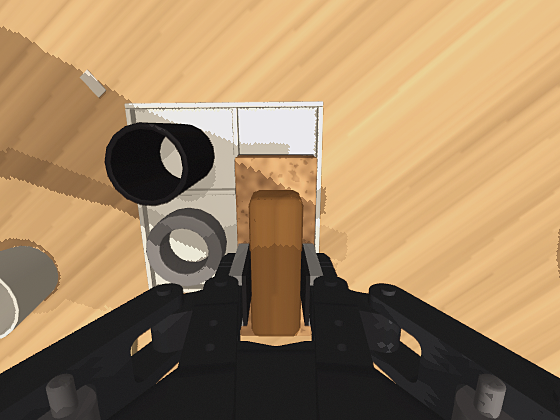

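Tall collar (160,163) and tape (187,250) are seated, and the sander is lined up with the long bay (columns 237–320). I'll lower it now.

carry_out:
  moves:
    - {"tx":0.1,"ty":0.1,"tz":-3,"wx":0,"wy":0,"wz":0,"claw":1}
    - {"tx":0,"ty":0,"tz":-3,"wx":0,"wy":0,"wz":0,"claw":1}
    - {"tx":0,"ty":0,"tz":-2,"wx":0,"wy":0,"wz":0,"claw":1}
    - {"tx":0,"ty":0,"tz":-1.2,"wx":0,"wy":0,"wz":0,"claw":1}
    - {"tx":0,"ty":0,"tz":-0.3,"wx":0,"wy":0,"wz":0,"claw":1}
    - {"tx":0,"ty":0,"tz":0,"wx":0,"wy":0,"wz":0,"claw":1}

```text
clock: 16.92
tcp_pos: [0.5322, 0.3417, 0.0268]
orientation: [0.0, 0.341, 0.94, 0.0]
wrist_force: [0.1, 0.3, -0.7]
finger_gap: 0.023
grip_force: 49.8
```

carry_out:
  moves:
    - {"tx":0,"ty":0,"tz":-0.1,"wx":0,"wy":0,"wz":0,"claw":1}
    - {"tx":0,"ty":0,"tz":0,"wx":0,"wy":0,"wz":0,"claw":0}
    - {"tx":0,"ty":0,"tz":0,"wx":0,"wy":0,"wz":0,"claw":0}
    - {"tx":0,"ty":0,"tz":0,"wx":0,"wy":0,"wz":0,"claw":0}
    - {"tx":0,"ty":0,"tz":3,"wx":0,"wy":0,"wz":0,"claw":0}
    - {"tx":0,"ty":0,"tz":6,"wx":0,"wy":0,"wz":0,"claw":0}
    - {"tx":0,"ty":0,"tz":5,"wx":0,"wy":0,"wz":0,"claw":0}

```text
clock: 17.8
tcp_pos: [0.5318, 0.3419, 0.167]
orientation: [0.0, 0.341, 0.94, 0.0]
wrist_force: [1.2, 0.8, 0.3]
finger_gap: 0.0429
grip_force: 0.0
```

carry_out:
  moves:
    - {"tx":0.3,"ty":-2.7,"tz":0,"wx":0,"wy":0,"wz":0,"claw":-1}
    - {"tx":0.3,"ty":-5.5,"tz":0,"wx":0,"wy":0,"wz":0.14,"claw":-1}
    - {"tx":0.3,"ty":-5.5,"tz":0,"wx":0,"wy":0,"wz":0.14,"claw":-1}
    - {"tx":0.3,"ty":-5.5,"tz":0,"wx":0,"wy":0,"wz":0.14,"claw":-1}
    - {"tx":0.3,"ty":-5.5,"tz":0,"wx":0,"wy":0,"wz":0.14,"claw":-1}
    - {"tx":0.3,"ty":-5.5,"tz":0,"wx":0,"wy":0,"wz":0,"claw":-1}
    - {"tx":0.3,"ty":-5.5,"tz":0,"wx":0,"wy":0,"wz":0,"claw":-1}
    - {"tx":0.3,"ty":-5.5,"tz":0,"wx":0,"wy":0,"wz":0,"claw":-1}

```text
clock: 18.8
tcp_pos: [0.5557, -0.0719, 0.1653]
orientation: [0.0, 0.067, 0.998, 0.0]
wrist_force: [1.2, 0.8, 0.3]
finger_gap: 0.0853
grip_force: 0.0
```

carry_out:
  moves:
    - {"tx":0.1,"ty":-4,"tz":0,"wx":0,"wy":0,"wz":0,"claw":-1}
    - {"tx":0,"ty":-1.5,"tz":0,"wx":0,"wy":0,"wz":0,"claw":-1}
    - {"tx":0,"ty":0,"tz":0,"wx":0,"wy":0,"wz":0,"claw":-1}
    - {"tx":0,"ty":0,"tz":0,"wx":0,"wy":0,"wz":0,"claw":-1}

```text
clock: 19.3
tcp_pos: [0.5565, -0.1239, 0.165]
orientation: [-0.0, 0.067, 0.998, 0.0]
wrist_force: [0.2, 0.1, -0.1]
finger_gap: 0.0855
grip_force: 0.0
```

```bash
python3 s.py; python3 - <<'E'
from w import *
r,W=wrist('w7.png'); print('short',top(W,.032,(.557,-.125))); print('jar',top(W,.05,(.687,-.117)))
r=snap('scene','s7.png'); W=cloud(r); print('tape',top(W,.029,(.508,.256),.045)); print('sander',top(W,.043,(.532,.341)));print('base',top(W,.021,(.532,.341),.055))
E
```

```text
t 19.3 tcp [ 0.5565 -0.1239  0.165 ] yaw y-axis 82.3 z [-0.     0.001 -1.   ] gap 0.08549981465769065 q [-0.36  0.33 -0.09  1.15  0.   -0.23]
t3 small [445.3 308.1] wide [507.6 254.8] long [530.5 338.5]
t2 small [ 469.9 -323.1] wide [ 550.2 -334.4]
short (718, ((556.354736328125, -124.76116180419922), (48.52561569213867, 48.62721633911133), 82.0722427368164), ((556.763427734375, -124.53207397460938), 24.833019256591797))
jar (2287, ((678.085693359375, -115.29610443115234), (62.753414154052734, 45.75879669189453), 89.43942260742188), ((686.6870727539062, -115.2777099609375), 31.736270904541016))
tape (354, ((509.05615234375, 257.4971618652344), (61.85820770263672, 64.64710235595703), 85.73212432861328), ((509.4793395996094, 257.5966796875), 33.48011779785156))
sander (287, ((532.8798828125, 342.08154296875), (23.646163940429688, 69.72107696533203), 50.56499099731445), ((531.533203125, 340.5020446777344), 35.1409912109375))
base (361, ((526.8895874023438, 338.0682373046875), (74.15406036376953, 107.5333480834961), 37.819461822509766), ((532.0805053710938, 341.3037109375), 54.4642448425293))
```

carry_out:
  moves:
    - {"tx":0,"ty":-0.1,"tz":-3,"wx":0,"wy":0,"wz":0,"claw":-1}
    - {"tx":0,"ty":0,"tz":-5,"wx":0,"wy":0,"wz":0,"claw":-1}
    - {"tx":0,"ty":0,"tz":-4.5,"wx":0,"wy":0,"wz":0,"claw":-1}
    - {"tx":0,"ty":0,"tz":-2.2,"wx":0,"wy":0,"wz":0,"claw":-1}
    - {"tx":0,"ty":0,"tz":-0.9,"wx":0,"wy":0,"wz":0,"claw":-1}
    - {"tx":0,"ty":0,"tz":0,"wx":0,"wy":0,"wz":0,"claw":1}
    - {"tx":0,"ty":0,"tz":0,"wx":0,"wy":0,"wz":0,"claw":1}
    - {"tx":0,"ty":0,"tz":0,"wx":0,"wy":0,"wz":0,"claw":1}
  newtons: 40

```text
clock: 20.4
tcp_pos: [0.5581, -0.1265, 0.0107]
orientation: [0.002, 0.067, 0.998, -0.0]
wrist_force: [0.3, 1.1, 5.4]
finger_gap: 0.048
grip_force: 41.6
```

carry_out:
  moves:
    - {"tx":0,"ty":0,"tz":0,"wx":0,"wy":0,"wz":0,"claw":1}
    - {"tx":0,"ty":0,"tz":0,"wx":0,"wy":0,"wz":0,"claw":1}

```text
clock: 20.65
tcp_pos: [0.5581, -0.1265, 0.0107]
orientation: [0.002, 0.067, 0.998, -0.0]
wrist_force: [-0.4, 2.0, 7.4]
finger_gap: 0.0485
grip_force: 41.8
```

carry_out:
  moves:
    - {"tx":0,"ty":0,"tz":3,"wx":0,"wy":0,"wz":0,"claw":1}
    - {"tx":-1,"ty":-2,"tz":5,"wx":0,"wy":0,"wz":0,"claw":1}
    - {"tx":-2,"ty":-4.5,"tz":0,"wx":0,"wy":0,"wz":0,"claw":1}
    - {"tx":-2,"ty":-4.5,"tz":0,"wx":0,"wy":0,"wz":0,"claw":1}
    - {"tx":-2,"ty":-4.5,"tz":0,"wx":0,"wy":0,"wz":0,"claw":1}
    - {"tx":-1.6,"ty":-4,"tz":0,"wx":0,"wy":0,"wz":0,"claw":1}
    - {"tx":0,"ty":0,"tz":0,"wx":0,"wy":0,"wz":0,"claw":1}
    - {"tx":0,"ty":0,"tz":0,"wx":0,"wy":0,"wz":0,"claw":1}

```text
clock: 21.65
tcp_pos: [0.4705, -0.321, 0.0891]
orientation: [0.0, 0.068, 0.998, 0.0]
wrist_force: [-0.4, -0.2, -1.1]
finger_gap: 0.0483
grip_force: 41.4
```

```bash
python3 s.py; python3 - <<'E'
from w import *
wrist('w8.png')
E
```

```text
t 21.65 tcp [ 0.4705 -0.321   0.0891] yaw y-axis 82.2 z [ 0.     0.001 -1.   ] gap 0.04831528749839373 q [-0.74  0.38 -0.21  0.97  0.   -0.6 ]
t3 small [445.3 308.1] wide [507.6 254.8] long [530.5 338.5]
t2 small [ 469.9 -323.1] wide [ 550.2 -334.4]
```

View pics/w8.png

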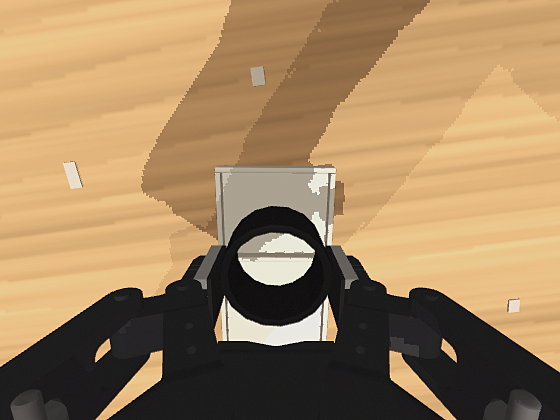

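The collar is held level. Tray_two's near edge has its corners at (216,168) and (336,167); I'll compute the tray centre from these.

```bash
python3 - <<'E'
from h import *
from scipy.spatial.transform import Rotation as R
s=env.get_state(); r=np.load('pics/w8.npz'); q=s['orientation']
T=np.eye(4); T[:3,:3]=R.from_quat([q[1],q[2],q[3],q[0]]).as_matrix(); T[:3,3]=s['tcp_pos']; T=T@r['hand_eye']
P=[]
for u,v in((216,168),(336,167)):
    d=T[:3,:3]@[(u-r['cx'])/r['fx'],(v-r['cy'])/r['fy'],1]; P.append((T[:3,3]+d*(.012-T[2,3])/d[2])[:2]*1000)
P=np.array(P); e=P[1]-P[0]; a=np.degrees(np.arctan2(e[1],e[0])); print(P.round(1),np.hypot(*e),a)
t=np.radians(-8); x=np.array([np.cos(t),np.sin(t)]); c=P.mean(0)+83*x; print('centre',c.round(1),'small',(c-46*x).round(1),'wide',(c+35*x).round(1))
E
```

```text
[[ 429.1 -357.6]
 [ 440.1 -271.9]] 86.33940457492636 82.72844998140258
centre [ 516.8 -326.3] small [ 471.2 -319.9] wide [ 551.4 -331.2]
```

carry_out:
  moves:
    - {"tx":0.1,"ty":0,"tz":-2.5,"wx":0,"wy":0,"wz":0,"claw":1}
    - {"tx":0,"ty":0,"tz":-2.5,"wx":0,"wy":0,"wz":0,"claw":1}
    - {"tx":0,"ty":0,"tz":-1.5,"wx":0,"wy":0,"wz":0,"claw":1}
    - {"tx":0,"ty":0,"tz":-0.8,"wx":0,"wy":0,"wz":0,"claw":1}
    - {"tx":0,"ty":0,"tz":-0.3,"wx":0,"wy":0,"wz":0,"claw":1}
    - {"tx":0,"ty":0,"tz":0,"wx":0,"wy":0,"wz":0,"claw":1}

```text
clock: 22.45
tcp_pos: [0.4722, -0.3213, 0.0139]
orientation: [0.001, 0.067, 0.998, -0.0]
wrist_force: [0.3, 0.0, 0.1]
finger_gap: 0.0479
grip_force: 41.5
```

carry_out:
  moves:
    - {"tx":0,"ty":0,"tz":0,"wx":0,"wy":0,"wz":0,"claw":-0.7}
    - {"tx":0,"ty":0,"tz":0,"wx":0,"wy":0,"wz":0,"claw":-0.7}
    - {"tx":0,"ty":0,"tz":0,"wx":0,"wy":0,"wz":0,"claw":-0.7}
    - {"tx":0,"ty":0,"tz":3,"wx":0,"wy":0,"wz":0,"claw":-0.7}
    - {"tx":0,"ty":0,"tz":6,"wx":0,"wy":0,"wz":0,"claw":-1}
    - {"tx":0,"ty":0,"tz":6,"wx":0,"wy":0,"wz":0,"claw":-1}

```text
clock: 23.2
tcp_pos: [0.4713, -0.3209, 0.1642]
orientation: [-0.0, 0.068, 0.998, 0.0]
wrist_force: [0.5, -0.6, 0.6]
finger_gap: 0.0851
grip_force: 0.0
```

Jar at (687, −115.8): dx +21.6, dy +20.5.

carry_out:
  moves:
    - {"tx":2,"ty":2,"tz":0,"wx":0,"wy":0,"wz":0,"claw":-1}
    - {"tx":4,"ty":3.8,"tz":0,"wx":0,"wy":0,"wz":0,"claw":-1}
    - {"tx":4,"ty":3.8,"tz":0,"wx":0,"wy":0,"wz":0,"claw":-1}
    - {"tx":4,"ty":3.8,"tz":0,"wx":0,"wy":0,"wz":0,"claw":-1}
    - {"tx":4,"ty":3.8,"tz":0,"wx":0,"wy":0,"wz":0,"claw":-1}
    - {"tx":3.6,"ty":3.3,"tz":0,"wx":0,"wy":0,"wz":0,"claw":-1}
    - {"tx":0,"ty":0,"tz":0,"wx":0,"wy":0,"wz":0,"claw":-1}
    - {"tx":0,"ty":0,"tz":0,"wx":0,"wy":0,"wz":0,"claw":-1}

```text
clock: 24.2
tcp_pos: [0.6873, -0.1161, 0.1625]
orientation: [-0.001, 0.067, 0.998, -0.0]
wrist_force: [-0.0, -0.2, 0.1]
finger_gap: 0.0852
grip_force: 0.0
```

```bash
python3 s.py; python3 - <<'E'
from w import *
r,W=wrist('w9.png'); print('jar',top(W,.05,(.687,-.117)))
r=snap('scene','s9.png'); W=cloud(r); print('short',top(W,.035,(.471,-.321),.045))
E
```

```text
t 24.2 tcp [ 0.6873 -0.1161  0.1625] yaw y-axis 82.3 z [-0.001  0.    -1.   ] gap 0.08519874660747881 q [-0.28  0.58  0.29  1.28 -0.   -0.15]
t3 small [445.3 308.1] wide [507.6 254.8] long [530.5 338.5]
t2 small [ 469.9 -323.1] wide [ 550.2 -334.4]
jar (4094, ((687.2874755859375, -115.30291748046875), (62.90839767456055, 62.59626770019531), 63.89952087402344), ((687.4979248046875, -115.39685821533203), 31.939695358276367))
short (144, ((472.6303405761719, -321.2830505371094), (49.402076721191406, 49.00446319580078), 46.75425720214844), ((472.0162658691406, -321.5347595214844), 26.37982940673828))
```

carry_out:
  moves:
    - {"tx":0,"ty":0.05,"tz":-3,"wx":0,"wy":0,"wz":0,"claw":-1}
    - {"tx":0,"ty":0,"tz":-5,"wx":0,"wy":0,"wz":0,"claw":-1}
    - {"tx":0,"ty":0,"tz":-4,"wx":0,"wy":0,"wz":0,"claw":-1}
    - {"tx":0,"ty":0,"tz":-2.6,"wx":0,"wy":0,"wz":0,"claw":-1}
    - {"tx":0,"ty":0,"tz":0,"wx":0,"wy":0,"wz":0,"claw":-1}
    - {"tx":0,"ty":0,"tz":0,"wx":0,"wy":0,"wz":0,"claw":1}
    - {"tx":0,"ty":0,"tz":0,"wx":0,"wy":0,"wz":0,"claw":1}
    - {"tx":0,"ty":0,"tz":0,"wx":0,"wy":0,"wz":0,"claw":1}
  newtons: 50

```text
clock: 25.3
tcp_pos: [0.6892, -0.1166, 0.0196]
orientation: [0.002, 0.068, 0.998, -0.001]
wrist_force: [-1.7, -1.4, 7.3]
finger_gap: 0.0627
grip_force: 55.6
```

carry_out:
  moves:
    - {"tx":0,"ty":0,"tz":0,"wx":0,"wy":0,"wz":0,"claw":1}
    - {"tx":0,"ty":0,"tz":0,"wx":0,"wy":0,"wz":0,"claw":1}

```text
clock: 25.55
tcp_pos: [0.6892, -0.1165, 0.0196]
orientation: [0.002, 0.068, 0.998, -0.001]
wrist_force: [-0.8, -1.6, 6.1]
finger_gap: 0.0627
grip_force: 55.6
```

carry_out:
  moves:
    - {"tx":0,"ty":0,"tz":3,"wx":0,"wy":0,"wz":0,"claw":1}
    - {"tx":-1.3,"ty":-2,"tz":5,"wx":0,"wy":0,"wz":0,"claw":1}
    - {"tx":-2.8,"ty":-4.5,"tz":0,"wx":0,"wy":0,"wz":0,"claw":1}
    - {"tx":-2.8,"ty":-4.5,"tz":0,"wx":0,"wy":0,"wz":0,"claw":1}
    - {"tx":-2.8,"ty":-4.5,"tz":0,"wx":0,"wy":0,"wz":0,"claw":1}
    - {"tx":-2.8,"ty":-4.5,"tz":0,"wx":0,"wy":0,"wz":0,"claw":1}
    - {"tx":-1.1,"ty":-1.5,"tz":0,"wx":0,"wy":0,"wz":0,"claw":1}
    - {"tx":0,"ty":0,"tz":0,"wx":0,"wy":0,"wz":0,"claw":1}

```text
clock: 26.55
tcp_pos: [0.551, -0.3315, 0.0971]
orientation: [0.0, 0.069, 0.998, 0.0]
wrist_force: [0.3, 0.3, -1.7]
finger_gap: 0.0626
grip_force: 55.5
```

carry_out:
  moves:
    - {"tx":0,"ty":0,"tz":0,"wx":0,"wy":0,"wz":0,"claw":1}

```text
clock: 26.68
tcp_pos: [0.5523, -0.3296, 0.097]
orientation: [0.0, 0.067, 0.998, 0.0]
wrist_force: [-0.3, -0.1, -2.2]
finger_gap: 0.0626
grip_force: 55.5
```

```bash
python3 s.py; python3 - <<'E'
from w import *
wrist('w10.png')
E
```

```text
t 26.675 tcp [ 0.5523 -0.3296  0.097 ] yaw y-axis 82.3 z [ 0.     0.001 -1.   ] gap 0.06264993296814468 q [-0.66  0.51  0.01  1.07  0.   -0.53]
t3 small [445.3 308.1] wide [507.6 254.8] long [530.5 338.5]
t2 small [ 469.9 -323.1] wide [ 550.2 -334.4]
```

View pics/w10.png

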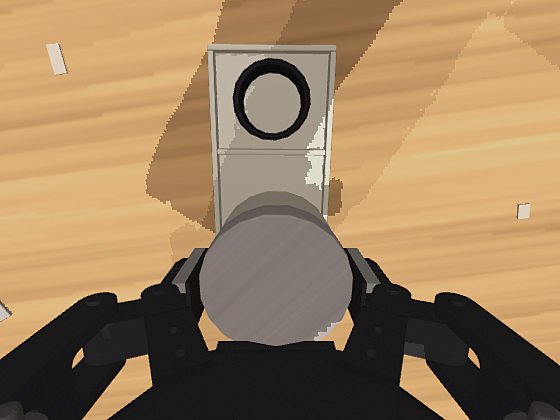

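The short collar is seated at (272,98), and the jar is level over the wide bay.

carry_out:
  moves:
    - {"tx":0.05,"ty":-0.15,"tz":-2.5,"wx":0,"wy":0,"wz":0,"claw":1}
    - {"tx":0,"ty":0,"tz":-2.5,"wx":0,"wy":0,"wz":0,"claw":1}
    - {"tx":0,"ty":0,"tz":-1.5,"wx":0,"wy":0,"wz":0,"claw":1}
    - {"tx":0,"ty":0,"tz":-0.7,"wx":0,"wy":0,"wz":0,"claw":1}
    - {"tx":0,"ty":0,"tz":-0.2,"wx":0,"wy":0,"wz":0,"claw":1}
    - {"tx":0,"ty":0,"tz":0,"wx":0,"wy":0,"wz":0,"claw":1}

```text
clock: 27.48
tcp_pos: [0.5527, -0.3324, 0.0237]
orientation: [0.001, 0.067, 0.998, -0.0]
wrist_force: [1.1, -0.2, -1.4]
finger_gap: 0.0622
grip_force: 55.5
```

carry_out:
  moves:
    - {"tx":0,"ty":0,"tz":-0.1,"wx":0,"wy":0,"wz":0,"claw":1}
    - {"tx":0,"ty":0,"tz":0,"wx":0,"wy":0,"wz":0,"claw":-1}
    - {"tx":0,"ty":0,"tz":0,"wx":0,"wy":0,"wz":0,"claw":-1}
    - {"tx":0,"ty":0,"tz":0,"wx":0,"wy":0,"wz":0,"claw":-1}
    - {"tx":0,"ty":0,"tz":3,"wx":0,"wy":0,"wz":0,"claw":-1}
    - {"tx":0,"ty":0,"tz":6,"wx":0,"wy":0,"wz":0,"claw":-1}
    - {"tx":-2,"ty":2,"tz":6,"wx":0,"wy":0,"wz":0,"claw":-1}
    - {"tx":-4,"ty":4,"tz":2,"wx":0,"wy":0,"wz":0,"claw":-1}

```text
clock: 28.48
tcp_pos: [0.4957, -0.2755, 0.1927]
orientation: [0.004, 0.068, 0.998, -0.002]
wrist_force: [0.2, 1.1, 0.3]
finger_gap: 0.0856
grip_force: 0.0
```

carry_out:
  moves:
    - {"tx":-3,"ty":5,"tz":0,"wx":0,"wy":0,"wz":0,"claw":-1}
    - {"tx":0,"ty":5,"tz":0,"wx":0,"wy":0,"wz":0,"claw":-1}
    - {"tx":0,"ty":4,"tz":0,"wx":0,"wy":0,"wz":0,"claw":-1}
    - {"tx":0,"ty":0,"tz":0,"wx":0,"wy":0,"wz":0,"claw":-1}
    - {"tx":0,"ty":0,"tz":0,"wx":0,"wy":0,"wz":0,"claw":-1}

```text
clock: 29.1
tcp_pos: [0.4637, -0.1336, 0.1889]
orientation: [0.0, 0.067, 0.998, -0.0]
wrist_force: [0.5, 0.2, 0.7]
finger_gap: 0.0857
grip_force: 0.0
```

```bash
python3 s.py; python3 - <<'E'
from w import *
for n in('scene','side'):
    r=snap(n,n+'F.png'); W=cloud(r); print(n)
    for k,h,c in(('jar',.053,(.552,-.332)),('short',.035,(.471,-.321)),('tall',.083,(.447,.309)),('tape',.029,(.508,.256)),('sander',.043,(.532,.341)),('mid',.056,(.687,-.01)),('cup',.055,(.433,.117)),('offcut',.016,(.553,.115))):
        N,a,b=top(W,h,c,.045); print(k,N,np.round(a[0],1),np.round(a[1],1),round(a[2],1))
a=[cv2.imread(f'pics/{n}F.png') for n in('scene','side')]
b=[cv2.resize(a[0][130:250,80:480],(800,240),interpolation=2),cv2.resize(a[1][110:370,180:380],(460,340))]
cv2.imwrite('pics/fin.png',np.vstack([b[0],np.pad(b[1],((0,0),(0,340),(0,0)))]))
E
```

```text
t 29.1 tcp [ 0.4637 -0.1336  0.1889] yaw y-axis 82.3 z [ 0.001 -0.001 -1.   ] gap 0.08573611741435652 q [-0.45  0.15 -0.27  1.15 -0.   -0.31]
t3 small [445.3 308.1] wide [507.6 254.8] long [530.5 338.5]
t2 small [ 469.9 -323.1] wide [ 550.2 -334.4]
scene
jar 622 [ 552.1 -332.2] [63.8 62.9] 56.8
short 138 [ 473.2 -320.9] [48.8 48.6] 32.1
tall 144 [449.2 307.5] [50.7 49.2] 26.8
tape 366 [509.2 256.9] [63.9 63.4] 23.2
sander 284 [532.9 341.9] [24.  70.7] 50.4
mid 171 [687.5  -8.5] [48.  48.9] 69.1
cup 157 [433.1 116.4] [66.1 66. ] 68.4
offcut 299 [553.2 116.8] [32.2 57.3] 41.2
side
jar 883 [ 549.6 -335.1] [63.7 62.6] 42.1
short 226 [ 469.3 -323.8] [48.8 49.7] 49.9
tall 0 [0. 0.] [0. 0.] 0.0
tape 112 [516.7 252.8] [67.8 41.1] 80.7
sander 62 [540.7 330.3] [27.7 45.5] 45.1
mid 120 [684.9 -10. ] [53.3 48.3] 77.9
cup 73 [420.1 111.1] [44.6 69.5] 18.8
offcut 179 [550.  113.8] [31.9 57.6] 41.2
```

View pics/fin.png

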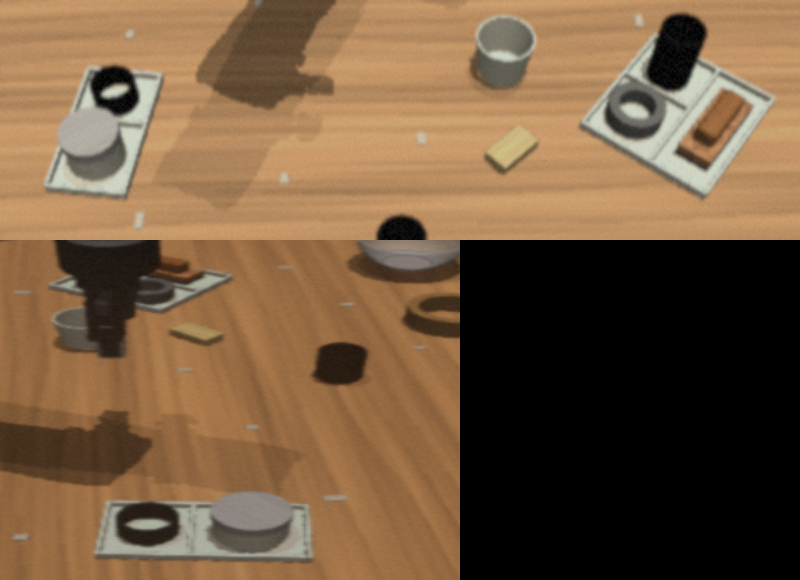

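All five pieces lie flat in their bays: jar (90,140) and short collar (115,90) on the left tray; tall (676,52), tape (635,108) and sander (715,128) on the right. The middle collar, cup and offcut have not moved, and the robot touches nothing.

```bash
python3 -c "
from workcell import env
print(env.hand_in())"
```

```text
the job is handed in; nothing more can be done
None
```

I handed in the job at about 29 s of the 120 s allowed: both kits are made up in the order asked, every piece sits flat in its bay, and the middle collar, cup and offcut are where they were; the judge's verdict was not returned.

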